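Clear brake-job scrap off the bench into a lidded scrap cart

TASK

The brake job is done: slide the cover of the red scrap cart at the far edge of the bench wide open, then push the two worn brake pads and the old caliper piston along the bench top and over that edge into the cart's tub, and slide the cover fully shut. Push the scrap, do not lift it off the bench, and let none of it fall on the floor. Leave the two new, thick pads, the caliper, the tools, the can and the bottle where they are.

Things in the scene. Friction and masses are not known exactly. Their poses are not given: they have to be found in the camera images.
- cart: Red steel scrap cart, fixed, 6 mm clear of the bench's far edge (bench top z = 0, ending at world x = 0.62). Origin: middle (in y) of the tub's near face, at bench-top height; axes parallel to the world's. Tub 270 mm in x (0 to 270) by 400 in y (-200 to 200), walls 12 mm, rails 4 mm below bench top. From y = 200 to 600 mm it has a closed deck. Its y along the edge varies.
- tub_floor (a point): Middle of the tub's inner floor, 150 mm below the bench top and 135 mm beyond the tub's near face. The tub is open at the top: with the cover off, its mouth is 246 mm in x by 376 mm in y, its rim 12 mm below the bench top.
- cover (a joint): Flat steel cover of the tub, 396 mm in y, top 6.5 mm below bench top, sliding in world y. Value in m: 0 fully shut, growing towards +y (over the deck) to its stop at 0.38, where all but the last 6 mm of the mouth is clear. About 3 N of friction (more at speed); it stays where it is left. It stands 0 to 120 mm open at the start.
- cover_handle (a point): Top middle of the cover's D-handle: a 12 mm dark bar 60 mm long in world x, its top 48 mm above the bench top, on two 12 mm legs at its ends. It stands 175 mm to the -y side of the cover's middle, 40 mm beyond the tub's near face. Push it from its -y side to open, from its +y side to shut.
- worn_pad_a: Worn brake pad lying lining up: dark steel backing plate 48 x 98 mm, 7 mm thick, with ears that make it 124 mm long, and only 5 mm of dark lining (in two blocks) left on it: 12 mm thick in all, about 0.26 kg. To be scrapped. Its origin is the middle of the underside; own y axis along the 124 mm, own z up as it lies.
- worn_pad_b: The other worn brake pad, the same in size and shape as worn_pad_a. To be scrapped. Its origin is the middle of the underside; own y axis along the 124 mm, own z up as it lies.
- piston: Old caliper piston, a bare steel cup 60 mm in diameter and 56 mm high, standing mouth up, about 0.3 kg. To be scrapped. Origin: centre of its underside.
- new_pad_a: New brake pad, lying in a row with the two worn ones; to be left alone. Lining up; outline as the worn ones (48 x 124 mm) but with 16 mm of lining, 23 mm thick in all, and an upright brass wear tab on one ear. Origin: middle of the underside, own y along its length.
- new_pad_b: The other new brake pad, same as new_pad_a, lying apart near a side of the bench; to be left alone.
- caliper: Cast-iron brake caliper, about 110 x 150 x 71 mm high, to be left alone. Origin: middle of the underside.
- wrench: Steel wrench, 190 mm long, lying; to be left alone. Origin about its middle.
- socket: Small steel socket, 28 mm in diameter, 38 mm high, standing between the robot and the scrap; to be left alone. Origin: centre of its underside.
- cleaner_can: Upright blue spray can, 66 mm in diameter, 220 mm high; to be left alone. Origin: centre of its underside.
- fluid_bottle: Upright yellow bottle, 68 mm in diameter, 170 mm high; to be left alone. Origin: centre of its underside.
Mind the look-alikes: they are no part of the job. Leave any orange or turquoise look-alike of the worn_pad_a alone. What is shaped like the piston but orange or yellow is not meant.

How it is judged:
By the outcome, as a careful person would: the job done as asked, in the order asked, and still so for the second after the job is handed in, with the robot touching nothing.
It also fails if it takes over 69 s, if anything falls off the work surface, if the arm or the gripper's body presses on something with over 40 N, if the wrist force passes 120 N, or if a joint passes its speed limit or range.

ROBOT

A 7-joint arm with a two-finger parallel gripper is mounted at the origin on the work surface. World frame = base frame: x ahead of the robot, y to its left, z up, the work surface at z = 0. Lengths are in m, angles in rad, forces in N, time in s.
With the tool pointing down it reaches from about 0.4 to 0.85 m from the base axis. Payload 4.5 kg.
Tool frame: the origin (TCP) lies midway between the tips of the shut fingers; the grasp point (between the pads) lies 19 mm behind it; z points along the fingers, y is the direction in which the jaws open and shut (so a half turn about z gives the same grasp; the last joint's range is limited). The gripper opens to 88 mm and grips with 3 to 60 N. Pads are 18 mm wide; open, the fingers measure 123 mm over their backs; the gripper's body (75 mm by 187 mm) begins 45 mm behind the grasp point.
Start: joints at [1.228, 0.689, -0.195, 1.565, 0.157, 0.902, -0.215], TCP at [0.23, -0.581, 0.239] pointing down, gripper open.
Joint ranges: [-3.01, 3.01], [-0.46, 2.08], [-1.47, 1.51], [0.13, 2.56], [-1, 4.14], [0.04, 2.09], [-2.66, 2.66]. Speed limits (rad/s): [2.57, 2.57, 3.14, 3.14, 3.14, 3.14, 3.14].

INTERFACE

Orientations are given as a unit quaternion [x, y, z, w].
In Python, from plant import r gives the robot as it stands. The module is installed in compiled form; this text tells all that it offers.
- The arm moves only by the tool carry_out, never from a script. Its argument "commands" is a list of rows, each a list of 6 numbers: the shift along the tool's x, y, z in m, then the turn, a rotation vector about the tool's x, y, z in degrees. In form: [[dx, dy, dz, wx, wy, wz], ...]. A call has 1 to 12 rows; each row is the pose to reach, as a shift and turn from the pose commanded when the call began, along the tool's axes at that moment; what a row does not reach only later rows make up. A row lasts 1/10 s, in which the tool goes at most 50 mm and 8.59 degrees, less where a joint would pass 70% of its speed; a pose out of reach is approached as far as the arm can. A call with a gripper value outside its range is refused whole. "fingers" is the closure in counts, from 0 (fully open) to 255 (shut), set as the call begins (left out, the last holds). The fingers move at their own pace and stop on an object; "grip_force" is the grip in N (left out, the last holds). Time passes only in rows, so rows that repeat a pose let the fingers close. It gives the time, the measured TCP pose, the force and the opening at its end, in the units of the state.
- r.get_state(): the state, without advancing time (a new reading comes with each control period).
- r.snapshot(name): name is "scene" or "top" or "wrist"; returns a dict with "img" (400x640x3 uint8, blue, green, red), "intrinsics" (3x3 intrinsics, pixels), "extrinsics" (4x4, takes a point from camera to world coordinates); the wrist camera has in their place "tool_from_camera" (4x4, takes a point from camera to tool coordinates, whose origin is the TCP and whose axes are the flange's). Camera axes: x right, y down, z forward; pixel columns grow to the right and rows downward; lengths in m; the calibration is good to about 2 mm. A picture is of the moment at which its call begins: read the wrist's pose just before it. There is no depth.
- r.finish_job(): hands the job in, once; it reports no verdict.
Trained networks look in a picture, given as the dict that the camera call returned (one of the last four; its "shot" number tells which), for a name from the list of things; names that differ only in an ending like _2 or _b are one class to them, and where a whole thing is asked for, a point or a joint stands for the part that bears it (a point fixed in the world has none). Each returns a list of dicts, best first, with "p" (0 to 1); they miss things now and then, are a little off and sometimes report something else, mostly with a low value. They report only what shows in the picture. A call takes as long as a camera call. They do not tell look-alikes from the thing itself.
- r.spot_in(picture, label): "xyz" ([x, y, z] in m, in world coordinates, good to about 4 mm: the middle of the surface that is visible of it).
- r.spot_point(picture, label): "xyz" ([x, y, z] in m, in world coordinates, good to about 4 mm: a listed point, or the origin of a listed thing).
The state is a dict: "clock": time; "q": joint angles; "qd": joint speeds; "joint_torque": joint torques, N m; "tool_pos": TCP position; "eef_rot": TCP orientation; "contact_force": force on the tool from outside, world axes, zero at the start; "moment": the same for the moment, N m; "opening": opening from 0.0 (shut) to 1.0 (fully open).
Only numpy, scipy, OpenCV 4.12 (cv2) and the standard library are available. Lean on these libraries where they do the work, as an engineer would, in place of code of your own. Each camera call takes 0.05 s, during which the arm holds its last target.

## Working session

There is one attempt and no reset: what is moved stays moved. The work goes in short steps, Python scripts to look and compute and a tool call to move; the robot and the scene stay as the last step left them, time stands still between calls to the robot, and variables do not carry over. Pictures are saved under pics/ and viewed, and the job is handed in when it is done.

Besides the shell and the picture viewer there is one more tool, called after "Emit:" in YAML: its name, and indented under it one key for each argument. carry_out: Moves the arm, as the interface text tells. Its arguments: {"type":"object","properties":{"commands":{"type":"array","items":{"type":"array","items":{"type":"number"}}},"fingers":{"type":"number"},"grip_force":{"type":"number"}},"required":["commands"]}

```bash
mkdir -p pics
cat > h.py <<'E'
import numpy as np, cv2
from plant import r
from scipy.spatial.transform import Rotation as R
def st():
    s=r.get_state(); print('t',round(s['clock'],2),'pos',np.round(s['tool_pos'],4),'q',np.round(s['q'],3),'F',np.round(s['contact_force'],1),'op',round(s['opening'],3)); print('R',np.round(R.from_quat(s['eef_rot']).as_matrix(),3).tolist()); return s
E
python3 - <<'E'
from h import *
st()
for n in ['top','scene']:
    p=r.snapshot(n); cv2.imwrite(f'pics/{n}0.png',p['img'])
    print(n,p['intrinsics'],np.round(p['extrinsics'],3))
    for l in ['cover_handle','tub_floor','worn_pad_a','piston','new_pad_a','caliper','wrench','socket','cleaner_can','fluid_bottle','cart']:
        print(l,[(round(d['p'],2),np.round(d['xyz'],3).tolist()) for d in r.spot_point(p,l)])
E
```

```text
t 0.0 pos [ 0.2297 -0.5806  0.2379] q [ 1.228  0.69  -0.195  1.566  0.157  0.902 -0.215] F [ 0.1  0.3 -0. ] op 0.999
R [[0.93, 0.368, -0.001], [0.368, -0.93, 0.002], [-0.0, -0.002, -1.0]]
top [[491.72684201   0.         321.99439   ]
 [  0.         491.72684201 201.49143544]
 [  0.           0.           1.        ]] [[ 0.026 -0.993  0.112  0.323]
 [-1.    -0.027 -0.007  0.005]
 [ 0.01  -0.111 -0.994  1.524]
 [ 0.     0.     0.     1.   ]]
cover_handle [(0.81, [0.672, -0.16, 0.049])]
tub_floor []
worn_pad_a [(0.94, [0.434, -0.101, 0.005]), (0.66, [0.244, -0.402, 0.001]), (0.59, [0.435, 0.05, -0.001]), (0.55, [0.346, -0.248, -0.002])]
piston [(0.89, [0.567, 0.079, -0.0]), (0.79, [0.531, 0.22, 0.002]), (0.66, [0.497, -0.273, -0.001])]
new_pad_a [(0.73, [0.427, 0.189, -0.001]), (0.62, [0.436, -0.425, 0.004])]
caliper [(0.68, [0.532, 0.402, 0.004])]
wrench [(0.83, [0.378, 0.408, 0.003]), (0.71, [0.433, -0.101, 0.004])]
socket [(0.38, [0.364, 0.111, 0.001])]
cleaner_can [(0.81, [0.521, 0.539, -0.003])]
fluid_bottle [(0.65, [0.56, -0.536, 0.004])]
cart [(0.87, [0.628, 0.011, 0.001])]
scene
[... 422 characters left out ...]
 [0.432, -0.094, 0.002]), (0.61, [0.351, -0.25, 0.004]), (0.59, [0.248, -0.4, -0.002]), (0.56, [0.437, -0.425, -0.002])]
piston [(0.83, [0.532, 0.222, 0.002]), (0.79, [0.565, 0.079, -0.001]), (0.54, [0.501, -0.276, -0.001]), (0.2, [0.435, 0.051, -0.003])]
new_pad_a [(0.97, [0.428, 0.186, -0.005]), (0.63, [0.437, -0.427, -0.001])]
caliper [(0.68, [0.53, 0.411, -0.002]), (0.42, [0.563, 0.082, -0.003])]
wrench [(0.83, [0.38, 0.413, 0.001])]
socket [(0.39, [0.365, 0.106, -0.004])]
cleaner_can [(0.68, [0.522, 0.539, -0.002]), (0.47, [0.435, 0.049, 0.0]), (0.26, [0.564, 0.08, -0.002])]
fluid_bottle [(0.55, [0.561, -0.537, -0.002]), (0.52, [0.521, 0.534, -0.0])]
cart [(0.93, [0.63, 0.012, -0.002])]
```

View pics/top0.png

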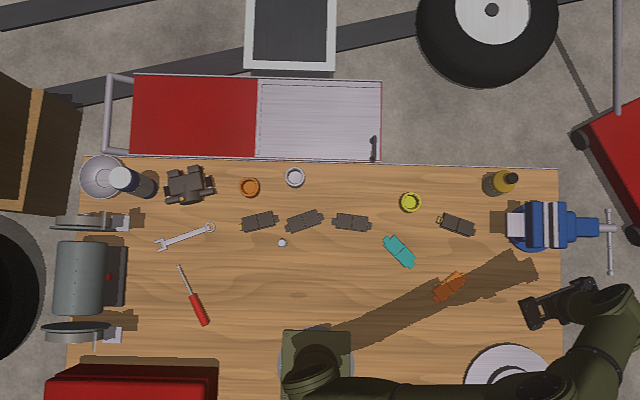

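View pics/scene0.png

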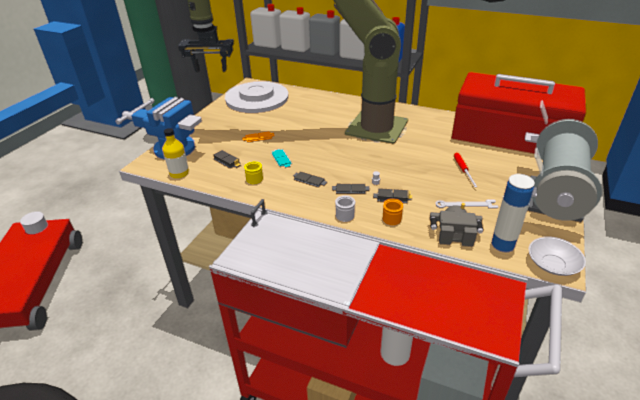

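The two pictures agree. Top view pads: dark ones at (352,222), (304,221), (259,222) in the row, plus one at (456,224) apart, with turquoise at (399,251) and orange at (449,287) look-alikes. Cups: bare steel (294,177), with orange (250,187) and yellow (410,202) look-alikes. The handle is at (373,147) and the cover is nearly shut. Next I check the thickness of the pads close up.

Run:
```python
import cv2,numpy as np
a=cv2.imread('pics/top0.png')[130:250,230:390]; b=cv2.imread('pics/scene0.png')[140:225,230:420]
cv2.imwrite('pics/c1.png',np.vstack([cv2.resize(a,(400,300),interpolation=2),]))
cv2.imwrite('pics/c1.png',cv2.resize(a,(800,600),interpolation=cv2.INTER_CUBIC)); cv2.imwrite('pics/c2.png',cv2.resize(b,(800,358),interpolation=cv2.INTER_CUBIC))
```

```text
(no output)
```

View pics/c1.png

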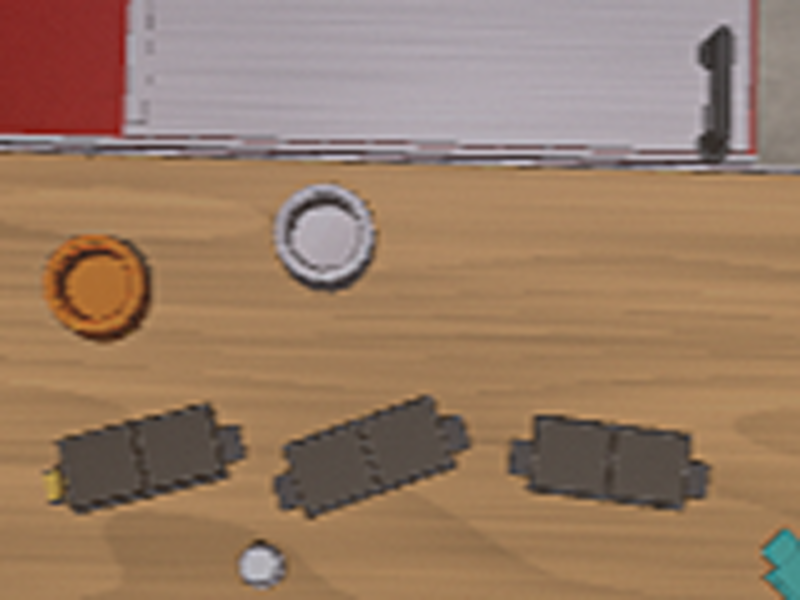

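View pics/c2.png

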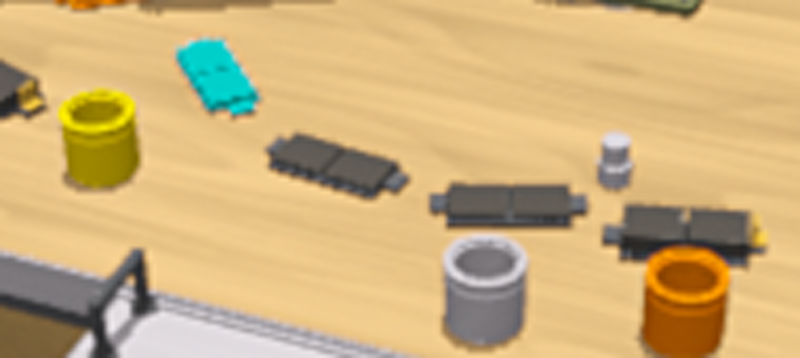

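```bash
cat >> h.py <<'E'
def ray(p,u,v,z):
    K=p['intrinsics'];T=np.array(p['extrinsics']); d=T[:3,:3]@np.linalg.solve(K,[u,v,1]); o=T[:3,3]
    return o+d*(z-o[2])/d[2]
E
python3 - <<'E'
from h import *
p=r.snapshot('top')
C=lambda x,y,z:print(np.round(ray(p,230+x/5-.4,130+y/5-.4,z),4))
C(325,235,.056)   # piston top
print('mid pad'); C(285,490,.007);C(457,435,.007);C(370,457,.012)
print('right pad');C(520,455,.007);C(700,480,.007);C(610,462,.012)
print('socket');C(262,562,.038)
print('handle');C(718,35,.048);C(712,145,.048)
print('cover right edge');C(752,100,-.006); print('cover left edge');C(125,70,-.006)
print('tab pad right ear');C(235,442,.007)
E
```

```text
[0.5612 0.0791 0.056 ]
mid pad
[0.4093 0.1011 0.007 ]
[ 0.4462 -0.0041  0.007 ]
[0.4308 0.0492 0.012 ]
right pad
[ 0.4348 -0.0433  0.007 ]
[ 0.4223 -0.155   0.007 ]
[ 0.4316 -0.0988  0.012 ]
socket
[0.3638 0.1116 0.038 ]
handle
[ 0.6933 -0.1576  0.048 ]
[ 0.6246 -0.1549  0.048 ]
cover right edge
[ 0.6653 -0.1858 -0.006 ]
cover left edge
[ 0.6735  0.2122 -0.006 ]
tab pad right ear
[0.4382 0.133  0.007 ]
```

Choices: the worn pads are the tab-less thin ones at (352,222) and (304,221). The piston is the bare steel cup at (294,177). The pad at (259,222) has the brass tab, so it is new. First I fly to the -y side of the handle.

Emit:
carry_out:
  commands:
    - [0.53,-0.17,0,0,0,21.6]
    - [0.53,-0.17,0,0,0,21.6]
    - [0.53,-0.17,0,0,0,21.6]
    - [0.53,-0.17,0,0,0,21.6]
    - [0.53,-0.17,0,0,0,21.6]
    - [0.53,-0.17,0,0,0,21.6]
    - [0.53,-0.17,0,0,0,21.6]
    - [0.53,-0.17,0,0,0,21.6]
    - [0.53,-0.17,0,0,0,21.6]
    - [0.53,-0.17,0,0,0,21.6]
    - [0.53,-0.17,0,0,0,21.6]
    - [0.53,-0.17,0,0,0,21.6]
  fingers: 255
  grip_force: 20

```text
clock: 2.45
tool_pos: [0.6658, -0.219, 0.2382]
eef_rot: [1.0, 0.005, 0.002, -0.003]
contact_force: [0.5, 0.4, -0.8]
opening: 0.002
```

Emit:
carry_out:
  commands:
    - [0,0,0.05,0,0,0]
    - [0,0,0.1,0,0,0]
    - [0,0,0.15,0,0,0]
    - [0,0,0.2,0,0,0]
    - [0,0,0.22,0,0,0]
    - [0,-0.02,0.22,0,0,0]
    - [0,-0.04,0.22,0,0,0]
    - [0,-0.06,0.22,0,0,0]
    - [0,-0.08,0.22,0,0,0]
    - [0,-0.1,0.22,0,0,0]
    - [0,-0.13,0.22,0,0,0]
    - [0,-0.16,0.22,0,0,0]

```text
clock: 3.65
tool_pos: [0.6621, -0.0689, 0.0222]
eef_rot: [1.0, -0.001, 0.003, 0.002]
contact_force: [0.4, -2.8, -1.9]
opening: 0.005
```

Emit:
carry_out:
  commands:
    - [0,-0.03,0,0,0,0]
    - [0,-0.06,0,0,0,0]
    - [0,-0.09,0,0,0,0]
    - [0,-0.12,0,0,0,0]
    - [0,-0.15,0,0,0,0]
    - [0,-0.18,0,0,0,0]
    - [0,-0.2,0,0,0,0]
    - [0,-0.215,0,0,0,0]
    - [0,-0.225,0,0,0,0]
    - [0,-0.23,0,0,0,0]
    - [0,-0.23,0,0,0,0]

```text
clock: 4.75
tool_pos: [0.6605, 0.163, 0.0193]
eef_rot: [1.0, 0.0, 0.0, -0.001]
contact_force: [-0.3, 0.0, 0.2]
opening: 0.006
```

Run:
```python
from h import *
st()
p=r.snapshot('top');cv2.imwrite('pics/top1.png',p['img']);print(r.spot_point(p,'cover_handle'))
```

```text
t 4.75 pos [0.6605 0.163  0.0193] q [-0.341  1.043  0.063  1.511 -0.1    0.589 -1.797] F [-0.3  0.   0.2] op 0.006
R [[1.0, 0.0, 0.001], [0.0, -1.0, 0.001], [0.001, -0.001, -1.0]]
[]
```

View pics/top1.png

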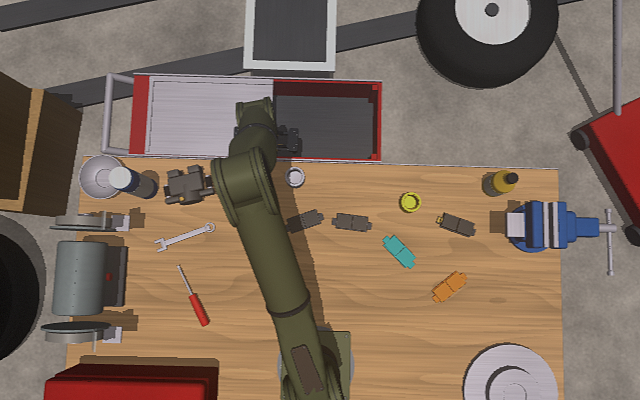

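The cover's left edge is now at pixel 152, and the deck ends at about 133, so a few cm remain. I keep pushing gently until the stop.

Emit:
carry_out:
  commands:
    - [0,-0.01,0,0,0,0]
    - [0,-0.02,0,0,0,0]
    - [0,-0.027,0,0,0,0]
    - [0,-0.032,0,0,0,0]
    - [0,-0.036,0,0,0,0]
    - [0,-0.036,0,0,0,0]

```text
clock: 5.45
tool_pos: [0.6602, 0.1945, 0.0185]
eef_rot: [1.0, -0.001, -0.001, 0.003]
contact_force: [-1.5, -7.0, 2.1]
opening: 0.007
```

Emit:
carry_out:
  commands:
    - [0,-0.004,0,0,0,0]
    - [0,-0.008,0,0,0,0]
    - [0,-0.01,0,0,0,0]
    - [0,-0.01,0,0,0,0]

```text
clock: 5.85
tool_pos: [0.6601, 0.1944, 0.0187]
eef_rot: [1.0, -0.003, -0.002, 0.009]
contact_force: [-3.0, -21.1, 6.7]
opening: 0.006
```

At the stop: the tool no longer advances at 21 N. Next I back off, rise, and go behind the piston with the jaws partly open.

Emit:
carry_out:
  commands:
    - [0,0.03,0,0,0,0]
    - [0,0.04,-0.04,0,0,0]
    - [-0.02,0.06,-0.085,0,0,0]
    - [-0.06,0.08,-0.085,0,0,0]
    - [-0.1,0.1,-0.085,0,0,0]
    - [-0.14,0.125,-0.085,0,0,0]
    - [-0.165,0.125,-0.085,0,0,0]
    - [-0.165,0.125,-0.085,0,0,0]
    - [-0.165,0.125,-0.085,0,0,0]
  fingers: 150

```text
clock: 6.75
tool_pos: [0.4962, 0.0846, 0.104]
eef_rot: [1.0, 0.001, 0.001, -0.001]
contact_force: [-0.2, -0.2, 0.0]
opening: 0.409
```

Run:
```python
from h import *
st()
p=r.snapshot('wrist');cv2.imwrite('pics/w1.png',p['img']);print(p['tool_from_camera'])
p=r.snapshot('scene');cv2.imwrite('pics/s1.png',p['img']);print(r.spot_point(p,'cover_handle'),r.spot_point(p,'piston'))
```

```text
t 6.75 pos [0.4962 0.0846 0.104 ] q [-0.284  0.76   0.04   2.05  -0.088  0.331 -1.741] F [-0.2 -0.2  0. ] op 0.409
R [[1.0, 0.001, 0.002], [0.001, -1.0, 0.002], [0.002, -0.002, -1.0]]
[[-2.46943432e-05 -9.58874705e-01 -2.83829701e-01  7.38974978e-02]
 [ 9.99999987e-01 -6.96613541e-05  1.48336018e-04 -6.14747707e-04]
 [-1.62007617e-04 -2.83829693e-01  9.58874694e-01 -1.45843212e-01]
 [ 0.00000000e+00  0.00000000e+00  0.00000000e+00  1.00000000e+00]]
[{'xyz': [0.6625, 0.2148, 0.0448], 'p': 0.83}] [{'xyz': [0.5654, 0.0816, -0.0005], 'p': 0.88}, {'xyz': [0.5309, 0.2233, -0.0003], 'p': 0.87}, {'xyz': [0.5003, -0.2769, -0.0002], 'p': 0.68}]
```

View pics/w1.png

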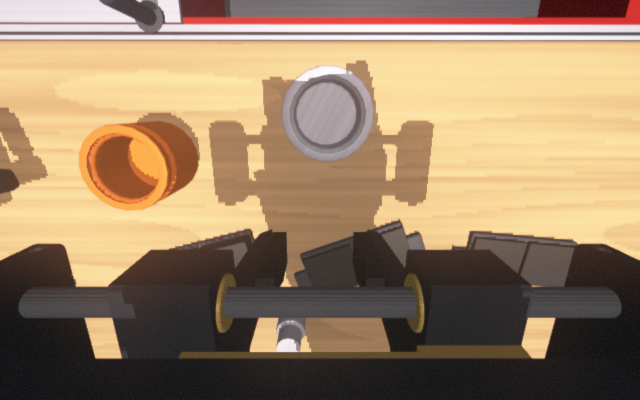

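View pics/s1.png

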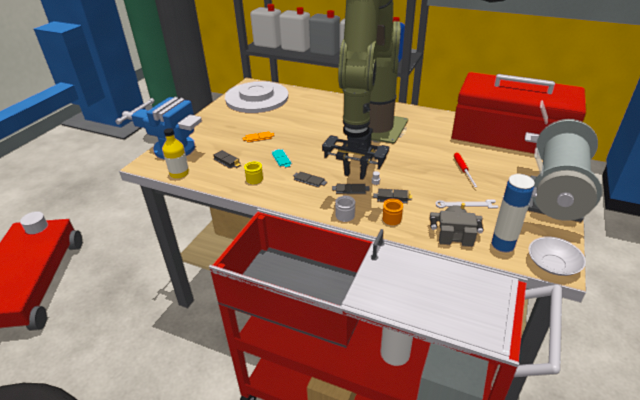

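The cover is open (handle y 0.215) and the bare steel piston sits straight ahead of the fingers at (328,113). Now I descend and push it.

Emit:
carry_out:
  commands:
    - [0,0.003,0.045,0,0,0]
    - [0,0.003,0.088,0,0,0]
    - [0,0.003,0.088,0,0,0]
    - [0.015,0.003,0.088,0,0,0]
    - [0.03,0.003,0.088,0,0,0]
    - [0.045,0.003,0.088,0,0,0]
    - [0.06,0.003,0.088,0,0,0]
    - [0.075,0.003,0.088,0,0,0]
    - [0.09,0.003,0.088,0,0,0]
    - [0.1,0.003,0.088,0,0,0]

```text
clock: 7.95
tool_pos: [0.597, 0.0802, 0.0184]
eef_rot: [1.0, -0.0, 0.001, -0.0]
contact_force: [0.2, -0.1, 0.5]
opening: 0.413
```

Run:
```python
from h import *
st()
p=r.snapshot('wrist');cv2.imwrite('pics/w2.png',p['img'])
```

```text
t 7.95 pos [0.597  0.0802 0.0184] q [-0.23   0.978  0.035  1.77  -0.075  0.393 -1.712] F [ 0.2 -0.1  0.5] op 0.413
R [[1.0, -0.0, 0.002], [-0.0, -1.0, 0.0], [0.002, -0.0, -1.0]]
```

View pics/w2.png

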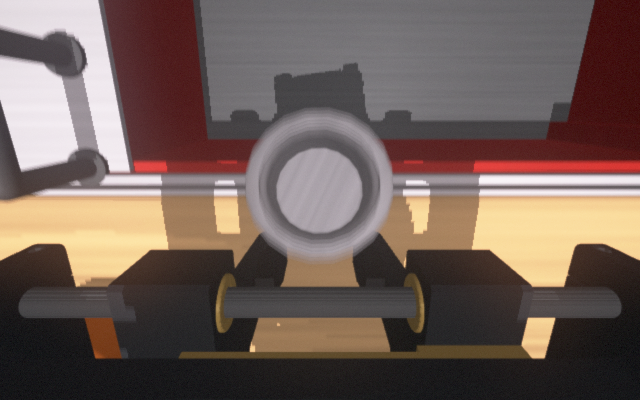

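The piston stands nested between the fingers at (320,185), with the near rim just ahead. I push it over.

Emit:
carry_out:
  commands:
    - [0.015,0,0,0,0,0]
    - [0.03,0,0,0,0,0]
    - [0.045,0,0,0,0,0]
    - [0.06,0,0,0,0,0]
    - [0.07,0,0,0,0,0]
    - [0.075,0,0,0,0,0]
    - [0.075,0,0,0,0,0]
    - [0.075,0,0,0,0,0]

```text
clock: 8.8
tool_pos: [0.6698, 0.0801, 0.0164]
eef_rot: [1.0, 0.0, -0.0, -0.0]
contact_force: [-0.0, -0.3, 0.3]
opening: 0.413
```

Run:
```python
from h import *
st()
p=r.snapshot('wrist');cv2.imwrite('pics/w3.png',p['img'])
```

```text
t 8.8 pos [0.6698 0.0801 0.0164] q [-0.209  1.042  0.043  1.529 -0.069  0.573 -1.701] F [-0.  -0.3  0.3] op 0.413
R [[1.0, 0.0, -0.0], [0.0, -1.0, 0.0], [-0.0, -0.0, -1.0]]
```

View pics/w3.png

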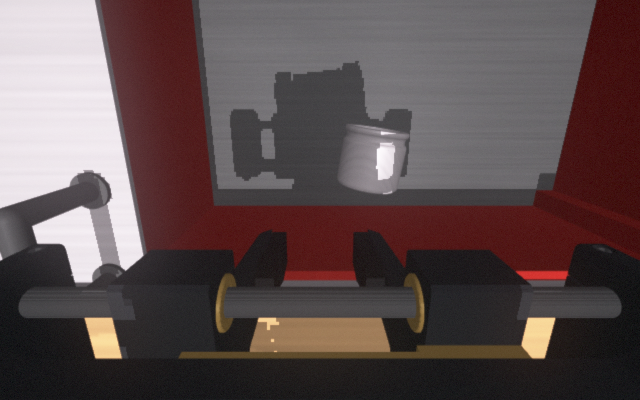

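The piston lies in the tub at (373,158). Next I go behind the middle worn pad, turned 19° to match it.

Emit:
carry_out:
  commands:
    - [0,0,-0.045,0,0,0]
    - [-0.02,0,-0.085,0,0,0]
    - [-0.07,0.01,-0.085,0,0,-6]
    - [-0.12,0.02,-0.085,0,0,-12]
    - [-0.17,0.03,-0.085,0,0,-19]
    - [-0.215,0.04,-0.085,0,0,-19]
    - [-0.255,0.044,-0.085,0,0,-19]
    - [-0.28,0.044,-0.085,0,0,-19]
    - [-0.28,0.044,-0.085,0,0,-19]
    - [-0.28,0.044,-0.085,0,0,-19]

```text
clock: 9.85
tool_pos: [0.3909, 0.0362, 0.101]
eef_rot: [0.986, 0.165, 0.001, -0.0]
contact_force: [-0.1, 0.7, 0.2]
opening: 0.411
```

Run:
```python
from h import *
st()
p=r.snapshot('wrist');cv2.imwrite('pics/w4.png',p['img'])
```

```text
t 9.85 pos [0.3909 0.0362 0.101 ] q [-0.206  0.717 -0.006  2.369  0.071  0.054 -1.52 ] F [-0.1  0.7  0.2] op 0.411
R [[0.945, 0.326, 0.001], [0.326, -0.945, 0.0], [0.001, 0.0, -1.0]]
```

View pics/w4.png

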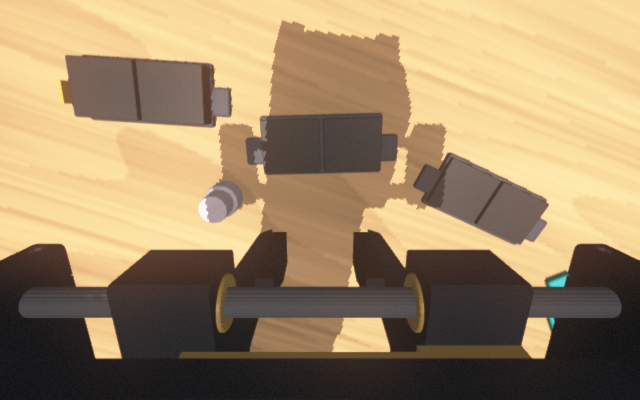

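```bash
cat > k.py <<'E'
import numpy as np
from scipy.optimize import least_squares
D=[((.2297,-.5806,.2379),(.69,1.566,.902)),((.6605,.163,.0193),(1.043,1.511,.589)),((.4962,.0846,.104),(.76,2.05,.331)),((.597,.0802,.0184),(.978,1.77,.393)),((.6698,.0801,.0164),(1.042,1.529,.573)),((.3909,.0362,.101),(.717,2.369,.054))]
def fk(p,q):
    a,b,hd,e,f=p; s=q[0]+q[1]
    return a*np.sin(q[0])+b*np.sin(s)+e*np.cos(q[0])+f*np.cos(s), hd+a*np.cos(q[0])+b*np.cos(s)-e*np.sin(q[0])-f*np.sin(s)
def res(p):
    o=[]
    for P,q in D:
        r,z=fk(p,q); o+= [r-np.hypot(P[0],P[1]), z-P[2]]
    return np.array(o+[.003*p[3],.003*p[4]])
S=least_squares(res,[.42,.4,0,0,0])
if __name__=='__main__':
    print(S.x,np.round(S.fun,3))
    # with tilt t: TCP at d from wrist, sum=pi - t
    for z in (.1,.05,.02,.006):
        for r in (.39,.4,.41,.42,.43):
            s=least_squares(lambda q:np.array(fk(S.x,q))-[r,z],[.8,2.2]); q=s.x
            print(z,r,np.round(q,3),'q6',round(np.pi-q.sum(),3))
E
python3 k.py
```

```text
[ 0.56596354  0.34070056  0.01217385 -0.00325425 -0.00453554] [ 0.     0.001 -0.    -0.    -0.001 -0.     0.    -0.     0.    -0.
  0.     0.    -0.    -0.   ]
0.1 0.39 [0.719 2.378] q6 0.044
0.1 0.4 [0.721 2.349] q6 0.072
0.1 0.41 [0.723 2.32 ] q6 0.098
0.1 0.42 [0.726 2.291] q6 0.124
0.1 0.43 [0.73  2.263] q6 0.149
0.05 0.39 [0.847 2.402] q6 -0.108
0.05 0.4 [0.845 2.372] q6 -0.076
0.05 0.41 [0.844 2.343] q6 -0.045
0.05 0.42 [0.844 2.313] q6 -0.015
0.05 0.43 [0.844 2.284] q6 0.014
0.02 0.39 [0.925 2.407] q6 -0.19
0.02 0.4 [0.921 2.377] q6 -0.156
0.02 0.41 [0.918 2.348] q6 -0.124
0.02 0.42 [0.915 2.318] q6 -0.092
0.02 0.43 [0.914 2.289] q6 -0.061
0.006 0.39 [0.961 2.407] q6 -0.226
0.006 0.4 [0.956 2.377] q6 -0.192
0.006 0.41 [0.952 2.348] q6 -0.158
0.006 0.42 [0.949 2.318] q6 -0.125
0.006 0.43 [0.947 2.289] q6 -0.094
```

q2+q4+q6 = π with the tool down, so descending this close needs about 12° of tilt, with the fingertips towards the base. The wrist view shows the worn pad centred ahead of the fingers at (322,143).

Emit:
carry_out:
  commands:
    - [0,0,0,0,-6,0]
    - [0,0,0,0,-12,0]
    - [0,0,0.03,0,-12,0]
    - [0,0,0.06,0,-12,0]
    - [0,0,0.08,0,-12,0]
    - [0,0,0.09,0,-12,0]
    - [0,0,0.092,0,-12,0]
    - [0,0,0.092,0,-12,0]

```text
clock: 10.7
tool_pos: [0.3909, 0.036, 0.0089]
eef_rot: [0.981, 0.164, -0.103, 0.017]
contact_force: [-0.5, 0.0, 0.5]
opening: 0.412
```

Run:
```python
from h import *
st()
p=r.snapshot('wrist');cv2.imwrite('pics/w5.png',p['img'])
```

```text
t 10.7 pos [0.3909 0.036  0.0089] q [-0.233  0.955  0.009  2.198  0.072  0.197 -1.538] F [-0.5  0.   0.5] op 0.412
R [[0.925, 0.325, -0.196], [0.318, -0.946, -0.068], [-0.207, 0.0, -0.978]]
```

View pics/w5.png

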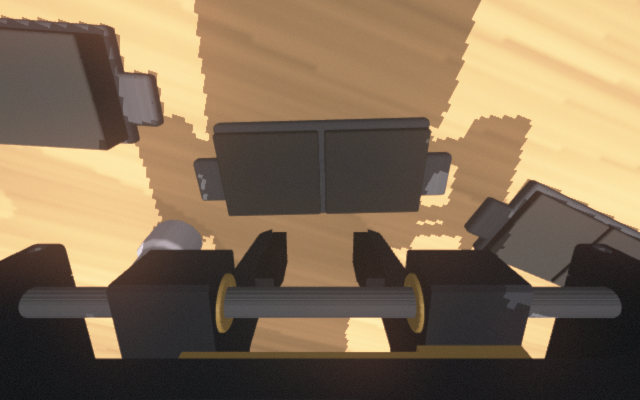

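```bash
cat >> h.py <<'E'
def rows(W):
    s=r.get_state(); M=R.from_quat(s['eef_rot']).as_matrix()
    for w in W: # dx,dy,dz world, yaw deg (world z)
        print(np.round(np.r_[M.T@np.array(w[:3]), M.T@np.array([0,0,w[3]])],3).tolist())
E
python3 - <<'E'
from h import *
rows([(.01,.0034,-.002,0),(.025,.006,-.002,-4),(.04,.008,-.002,-8),(.055,.01,-.002,-12),(.07,.012,-.002,-16),(.085,.014,-.002,-19),(.1,.014,-.002,-19),(.115,.014,-.002,-19),(.13,.014,-.002,-19),(.145,.014,-.002,-19),(.16,.014,-.002,-19),(.17,.014,-.002,-19)])
E
```

```text
[0.011, 0.0, -0.0, 0.0, 0.0, 0.0]
[0.025, 0.002, -0.003, 0.827, -0.001, 3.914]
[0.04, 0.005, -0.006, 1.653, -0.002, 7.827]
[0.054, 0.008, -0.009, 2.48, -0.004, 11.741]
[0.069, 0.011, -0.013, 3.306, -0.005, 15.655]
[0.084, 0.014, -0.016, 3.926, -0.006, 18.59]
[0.097, 0.019, -0.019, 3.926, -0.006, 18.59]
[0.111, 0.024, -0.021, 3.926, -0.006, 18.59]
[0.125, 0.029, -0.024, 3.926, -0.006, 18.59]
[0.139, 0.034, -0.027, 3.926, -0.006, 18.59]
[0.153, 0.039, -0.03, 3.926, -0.006, 18.59]
[0.162, 0.042, -0.032, 3.926, -0.006, 18.59]
```

Emit:
carry_out:
  commands:
    - [0.011,0,0,0,0,0]
    - [0.025,0.002,-0.003,0.83,0,3.9]
    - [0.04,0.005,-0.006,1.65,0,7.8]
    - [0.054,0.008,-0.009,2.48,0,11.7]
    - [0.069,0.011,-0.013,3.3,0,15.7]
    - [0.084,0.014,-0.016,3.9,0,18.6]
    - [0.097,0.019,-0.019,3.9,0,18.6]
    - [0.111,0.024,-0.021,3.9,0,18.6]
    - [0.125,0.029,-0.024,3.9,0,18.6]
    - [0.139,0.034,-0.027,3.9,0,18.6]
    - [0.153,0.039,-0.03,3.9,0,18.6]
    - [0.162,0.042,-0.032,3.9,0,18.6]

```text
clock: 11.95
tool_pos: [0.5604, 0.0498, 0.0077]
eef_rot: [0.995, -0.0, -0.105, 0.0]
contact_force: [-1.8, -0.6, 0.9]
opening: 0.408
```

Run:
```python
from h import *
st()
p=r.snapshot('wrist');cv2.imwrite('pics/w6.png',p['img'])
rows([(.015,0,0,0),(.03,0,0,0),(.045,0,0,0),(.06,0,0,0),(.075,0,0,0),(.09,0,0,0),(.105,0,0,0),(.115,0,0,0)])
```

```text
t 11.95 pos [0.5604 0.0498 0.0077] q [-0.161  1.027  0.016  1.677 -0.073  0.647 -1.66 ] F [-1.8 -0.6  0.9] op 0.408
R [[0.978, -0.001, -0.208], [-0.001, -1.0, -0.001], [-0.208, 0.001, -0.978]]
[0.015, -0.0, -0.003, 0.0, 0.0, 0.0]
[0.029, -0.0, -0.006, 0.0, 0.0, 0.0]
[0.044, -0.0, -0.009, 0.0, 0.0, 0.0]
[0.059, -0.0, -0.012, 0.0, 0.0, 0.0]
[0.073, -0.0, -0.015, 0.0, 0.0, 0.0]
[0.088, -0.0, -0.018, 0.0, 0.0, 0.0]
[0.103, -0.0, -0.021, 0.0, 0.0, 0.0]
[0.113, -0.0, -0.024, 0.0, 0.0, 0.0]
```

View pics/w6.png

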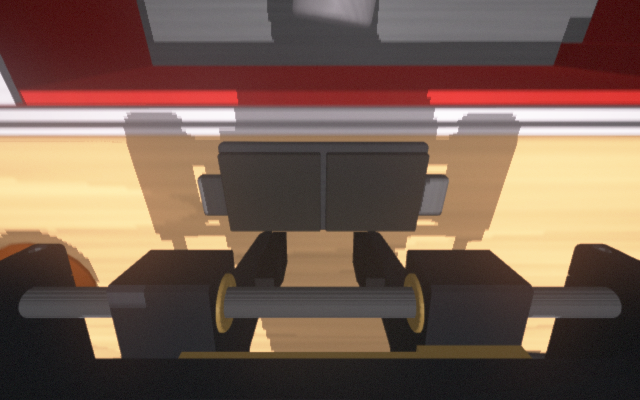

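The pad is square against both fingers at (322,190), so I push it over while straightening the tool.

Emit:
carry_out:
  commands:
    - [0.015,0,-0.003,0,4,0]
    - [0.029,0,-0.006,0,8,0]
    - [0.044,0,-0.009,0,12,0]
    - [0.059,0,-0.012,0,12,0]
    - [0.073,0,-0.015,0,12,0]
    - [0.088,0,-0.018,0,12,0]
    - [0.103,0,-0.021,0,12,0]
    - [0.118,0,-0.024,0,12,0]
    - [0.118,0,-0.024,0,12,0]

```text
clock: 12.9
tool_pos: [0.6826, 0.0499, 0.0066]
eef_rot: [1.0, -0.0, 0.002, 0.0]
contact_force: [-0.2, -0.8, 0.6]
opening: 0.413
```

Run:
```python
from h import *
st()
p=r.snapshot('wrist');cv2.imwrite('pics/w7.png',p['img'])
```

```text
t 12.9 pos [0.6826 0.0499 0.0066] q [-0.161  1.064  0.04   1.499 -0.062  0.575 -1.661] F [-0.2 -0.8  0.6] op 0.413
R [[1.0, -0.001, 0.004], [-0.001, -1.0, -0.001], [0.004, 0.001, -1.0]]
```

View pics/w7.png

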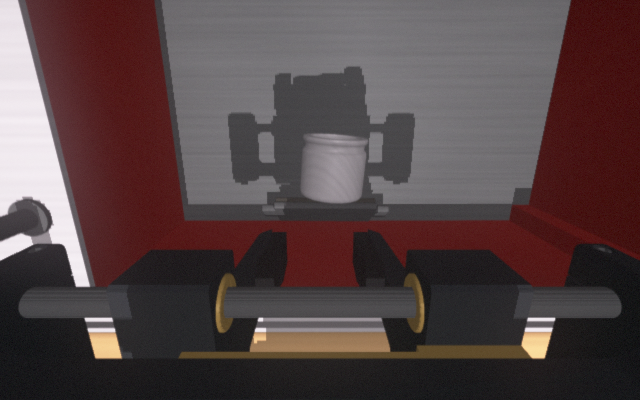

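The pad dropped into the tub: its edge shows at (325,208), behind the piston. On to the second worn pad.

Emit:
carry_out:
  commands:
    - [0,0,-0.045,0,0,0]
    - [-0.02,0.02,-0.09,0,0,0]
    - [-0.06,0.04,-0.095,0,0,3]
    - [-0.1,0.06,-0.095,0,-4,6.4]
    - [-0.14,0.08,-0.095,0,-8,6.4]
    - [-0.18,0.1,-0.095,0,-12,6.4]
    - [-0.22,0.12,-0.095,0,-12,6.4]
    - [-0.26,0.14,-0.095,0,-12,6.4]
    - [-0.293,0.144,-0.095,0,-12,6.4]
    - [-0.293,0.144,-0.095,0,-12,6.4]
    - [-0.293,0.144,-0.06,0,-12,6.4]
    - [-0.293,0.144,-0.06,0,-12,6.4]

```text
clock: 14.15
tool_pos: [0.3861, -0.0931, 0.0639]
eef_rot: [0.993, -0.055, -0.106, 0.0]
contact_force: [-1.3, 0.5, -0.2]
opening: 0.408
```

Run:
```python
from h import *
st()
p=r.snapshot('wrist');cv2.imwrite('pics/w8.png',p['img'])
p=r.snapshot('top');cv2.imwrite('pics/t8.png',p['img'])
rows([(0,0,-.03,0),(0,0,-.05,0),(0,0,-.06,0)])
```

```text
t 14.15 pos [ 0.3861 -0.0931  0.0639] q [ 0.091  0.838  0.033  2.176 -0.035  0.34  -1.532] F [-1.3  0.5 -0.2] op 0.408
R [[0.971, -0.11, -0.211], [-0.11, -0.994, 0.012], [-0.211, 0.012, -0.977]]
[0.006, -0.0, 0.029, 0.0, 0.0, 0.0]
[0.01, -0.001, 0.049, 0.0, 0.0, 0.0]
[0.013, -0.001, 0.059, 0.0, 0.0, 0.0]
```

View pics/w8.png

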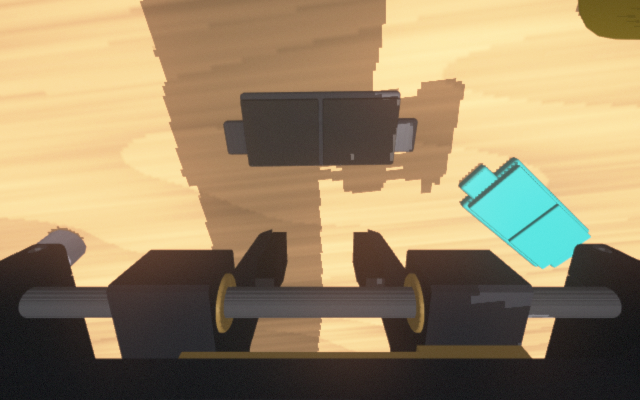

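View pics/t8.png

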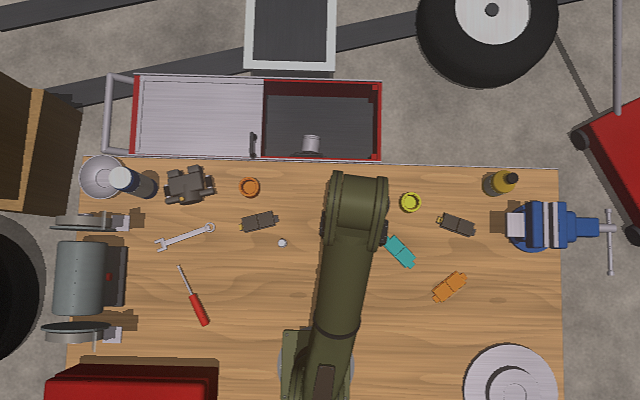

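Run:
```python
from h import *
z=-.056
rows([(0,0,-.03,0),(0,0,-.05,0),(0,0,z,0),(.012,-.001,z,0),(.027,0.0,z,2),(.042,.002,z,4),(.057,.004,z,6.4),(.072,.006,z,6.4),(.087,.008,z,6.4),(.102,.01,z,6.4),(.117,.012,z,6.4),(.132,.014,z,6.4)])
```

```text
[0.006, -0.0, 0.029, 0.0, 0.0, 0.0]
[0.01, -0.001, 0.049, 0.0, 0.0, 0.0]
[0.012, -0.001, 0.055, 0.0, 0.0, 0.0]
[0.023, -0.001, 0.052, 0.0, 0.0, 0.0]
[0.038, -0.004, 0.049, -0.417, 0.025, -1.956]
[0.052, -0.007, 0.046, -0.834, 0.049, -3.912]
[0.067, -0.011, 0.043, -1.335, 0.078, -6.259]
[0.081, -0.015, 0.04, -1.335, 0.078, -6.259]
[0.095, -0.018, 0.037, -1.335, 0.078, -6.259]
[0.11, -0.022, 0.034, -1.335, 0.078, -6.259]
[0.124, -0.026, 0.03, -1.335, 0.078, -6.259]
[0.138, -0.029, 0.027, -1.335, 0.078, -6.259]
```

Emit:
carry_out:
  commands:
    - [0.006,0,0.029,0,0,0]
    - [0.01,-0.001,0.049,0,0,0]
    - [0.012,-0.001,0.055,0,0,0]
    - [0.023,-0.001,0.052,0,0,0]
    - [0.038,-0.004,0.049,-0.42,0,-2]
    - [0.052,-0.007,0.046,-0.83,0,-3.9]
    - [0.067,-0.011,0.043,-1.3,0.1,-6.3]
    - [0.081,-0.015,0.04,-1.3,0.1,-6.3]
    - [0.095,-0.018,0.037,-1.3,0.1,-6.3]
    - [0.11,-0.022,0.034,-1.3,0.1,-6.3]
    - [0.124,-0.026,0.03,-1.3,0.1,-6.3]
    - [0.138,-0.029,0.027,-1.3,0.1,-6.3]

```text
clock: 15.45
tool_pos: [0.5194, -0.0799, 0.0119]
eef_rot: [0.995, 0.0, -0.104, 0.006]
contact_force: [-1.7, -0.3, 0.4]
opening: 0.414
```

Run:
```python
from h import *
st()
p=r.snapshot('wrist');cv2.imwrite('pics/w9.png',p['img'])
rows([(.015,.002,0,0),(.03,.004,0,0),(.045,.006,0,0),(.06,.008,0,0),(.1,.012,0,0),(.16,.016,0,0)])
```

```text
t 15.45 pos [ 0.5194 -0.0799  0.0119] q [ 0.032  0.994  0.033  1.8   -0.008  0.556 -1.51 ] F [-1.7 -0.3  0.4] op 0.414
R [[0.978, 0.001, -0.207], [-0.001, -1.0, -0.012], [-0.207, 0.012, -0.978]]
[0.015, -0.002, -0.003, 0.0, 0.0, 0.0]
[0.029, -0.004, -0.006, 0.0, 0.0, 0.0]
[0.044, -0.006, -0.009, 0.0, 0.0, 0.0]
[0.059, -0.008, -0.012, 0.0, 0.0, 0.0]
[0.098, -0.012, -0.02, 0.0, 0.0, 0.0]
[0.157, -0.016, -0.032, 0.0, 0.0, 0.0]
```

View pics/w9.png

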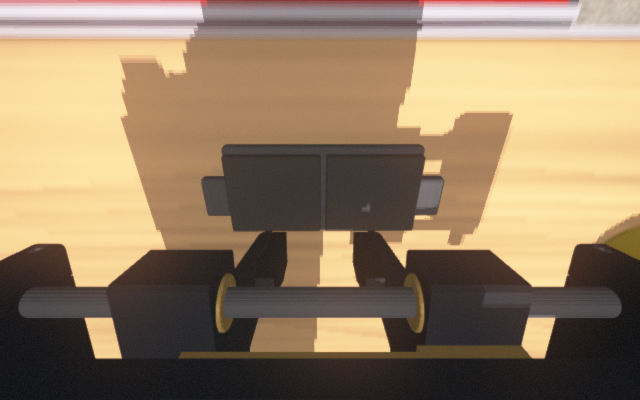

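The pad is square to the fingers at (323,190) but the tip is a little high at 12 mm. I lower it 4 mm and finish the push.

Emit:
carry_out:
  commands:
    - [0.003,0,0.004,0,0,0]
    - [0.017,-0.002,0.001,0,0,0]
    - [0.031,-0.004,-0.002,0,4,0]
    - [0.046,-0.006,-0.005,0,8,0]
    - [0.061,-0.008,-0.008,0,12,0]
    - [0.076,-0.009,-0.011,0,12,0]
    - [0.09,-0.01,-0.014,0,12,0]
    - [0.105,-0.011,-0.017,0,12,0]
    - [0.12,-0.012,-0.02,0,12,0]
    - [0.135,-0.012,-0.023,0,12,0]
    - [0.15,-0.012,-0.026,0,12,0]
    - [0.16,-0.012,-0.029,0,12,0]

```text
clock: 16.7
tool_pos: [0.6817, -0.0682, 0.0055]
eef_rot: [1.0, 0.001, 0.0, 0.006]
contact_force: [0.4, 0.0, 0.2]
opening: 0.412
```

Run:
```python
from h import *
st()
p=r.snapshot('wrist');cv2.imwrite('pics/w10.png',p['img'])
```

```text
t 16.7 pos [ 0.6817 -0.0682  0.0055] q [ 0.013  1.067  0.028  1.493 -0.022  0.581 -1.525] F [0.4 0.  0.2] op 0.412
R [[1.0, 0.001, 0.001], [0.001, -1.0, -0.012], [0.001, 0.012, -1.0]]
```

View pics/w10.png

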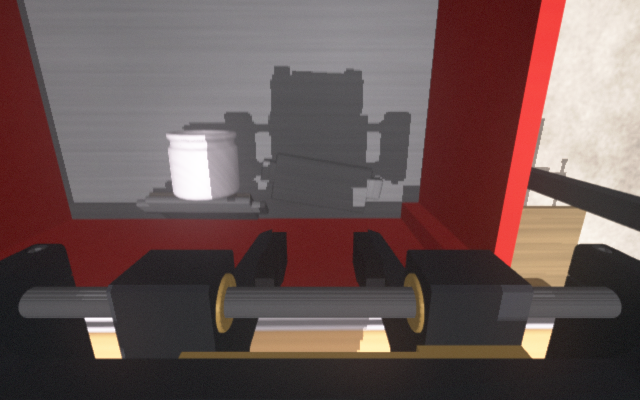

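All three scrap pieces lie in the tub: pads at (205,202) and (322,182), piston at (203,165). Next I go over the handle to its +y side.

Emit:
carry_out:
  commands:
    - [0,0,-0.05,0,0,0]
    - [0,-0.01,-0.1,0,0,0]
    - [-0.017,-0.055,-0.1,0,0,0]
    - [-0.017,-0.1,-0.1,0,0,0]
    - [-0.017,-0.145,-0.1,0,0,0]
    - [-0.017,-0.19,-0.1,0,0,0]
    - [-0.017,-0.235,-0.1,0,0,0]
    - [-0.017,-0.28,-0.1,0,0,0]
    - [-0.017,-0.32,-0.1,0,0,0]
    - [-0.017,-0.335,-0.1,0,0,0]
    - [-0.017,-0.335,-0.1,0,0,0]
  fingers: 255

```text
clock: 17.85
tool_pos: [0.6625, 0.2713, 0.1009]
eef_rot: [1.0, 0.003, -0.0, 0.005]
contact_force: [0.2, -1.2, 0.2]
opening: 0.005
```

Run:
```python
from h import *
st()
p=r.snapshot('wrist');cv2.imwrite('pics/w11.png',p['img'])
p=r.snapshot('top');cv2.imwrite('pics/t11.png',p['img'])
```

```text
t 17.85 pos [0.6625 0.2713 0.1009] q [-0.505  0.977  0.101  1.36  -0.102  0.815 -1.943] F [ 0.2 -1.2  0.2] op 0.005
R [[1.0, 0.006, -0.0], [0.006, -1.0, -0.011], [-0.0, 0.011, -1.0]]
```

View pics/w11.png

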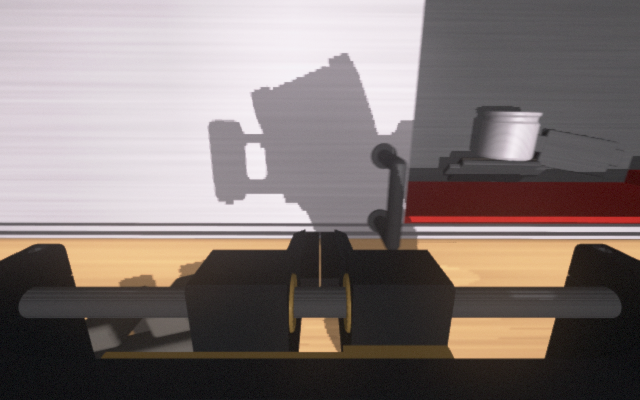

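View pics/t11.png

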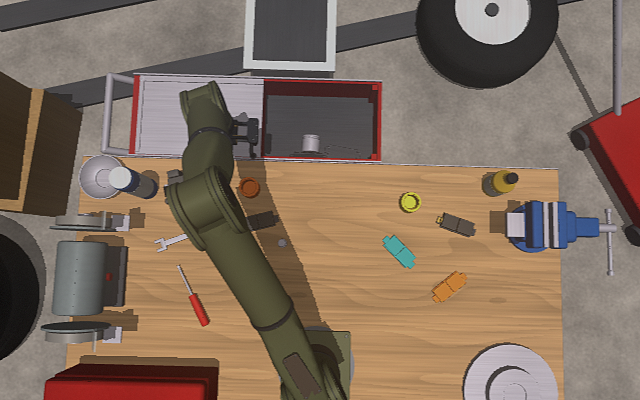

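The fingers are clear on the handle's +y side. Now I descend and push the cover shut.

Emit:
carry_out:
  commands:
    - [0.002,0,0.045,0,0,0]
    - [0.002,0,0.081,0,0,0]
    - [0.002,0.015,0.081,0,0,0]
    - [0.002,0.03,0.081,0,0,0]
    - [0.002,0.05,0.081,0,0,0]
    - [0.002,0.075,0.081,0,0,0]
    - [0.002,0.105,0.081,0,0,0]
    - [0.002,0.135,0.081,0,0,0]
    - [0.002,0.165,0.081,0,0,0]
    - [0.002,0.195,0.081,0,0,0]
    - [0.002,0.225,0.081,0,0,0]
    - [0.002,0.255,0.081,0,0,0]

```text
clock: 19.15
tool_pos: [0.6676, 0.0101, 0.0258]
eef_rot: [1.0, 0.0, 0.002, 0.005]
contact_force: [0.7, 4.1, -2.5]
opening: 0.002
```

Emit:
carry_out:
  commands:
    - [0,0.03,0,0,0,0]
    - [0,0.06,0,0,0,0]
    - [0,0.085,0,0,0,0]
    - [0,0.1,0,0,0,0]
    - [0,0.115,0,0,0,0]
    - [0,0.13,0,0,0,0]
    - [0,0.14,0,0,0,0]
    - [0,0.148,0,0,0,0]
    - [0,0.154,0,0,0,0]
    - [0,0.154,0,0,0,0]

```text
clock: 20.15
tool_pos: [0.6668, -0.1429, 0.0249]
eef_rot: [1.0, 0.0, 0.001, 0.006]
contact_force: [-0.0, 0.2, -0.1]
opening: 0.006
```

Emit:
carry_out:
  commands:
    - [0,0.004,0,0,0,0]
    - [0,0.008,0,0,0,0]
    - [0,0.011,0,0,0,0]
    - [0,0.013,0,0,0,0]
    - [0,0.013,0,0,0,0]

```text
clock: 20.65
tool_pos: [0.6665, -0.1432, 0.0248]
eef_rot: [1.0, 0.004, -0.001, -0.001]
contact_force: [-1.6, 16.9, 6.8]
opening: 0.008
```

At the stop: 17 N and no movement. I back off and rise.

Emit:
carry_out:
  commands:
    - [0,-0.015,0,0,0,0]
    - [0,-0.045,0,0,0,0]
    - [0,-0.05,-0.04,0,0,0]
    - [-0.03,-0.06,-0.09,0,0,0]
    - [-0.07,-0.06,-0.14,0,0,0]
    - [-0.11,-0.06,-0.19,0,0,0]
    - [-0.15,-0.06,-0.22,0,0,0]
    - [-0.17,-0.06,-0.22,0,0,0]
    - [-0.17,-0.06,-0.22,0,0,0]

```text
clock: 21.55
tool_pos: [0.4914, -0.094, 0.2466]
eef_rot: [1.0, -0.001, -0.001, 0.007]
contact_force: [0.2, -0.1, -0.6]
opening: 0.007
```

Run:
```python
from h import *
st()
p=r.snapshot('scene');cv2.imwrite('pics/sE.png',p['img'])
for l in ['cover_handle','piston','worn_pad_a','new_pad_a','caliper','socket','wrench']:
  print(l,[(round(d['p'],2),np.round(d['xyz'],3).tolist()) for d in r.spot_point(p,l)])
p=r.snapshot('top');cv2.imwrite('pics/tE.png',p['img']);print([(round(d['p'],2),np.round(d['xyz'],3).tolist()) for d in r.spot_point(p,'cover_handle')])
```

```text
t 21.55 pos [ 0.4914 -0.094   0.2466] q [ 0.081  0.514  0.01   1.933  0.014  0.694 -1.493] F [ 0.2 -0.1 -0.6] op 0.007
R [[1.0, -0.002, -0.001], [-0.002, -1.0, -0.014], [-0.001, 0.014, -1.0]]
cover_handle [(0.59, [0.661, -0.165, 0.042])]
piston [(0.9, [0.501, -0.277, 0.0]), (0.55, [0.531, 0.22, -0.002])]
worn_pad_a [(0.8, [0.242, -0.397, -0.004]), (0.55, [0.35, -0.248, 0.001])]
new_pad_a [(0.85, [0.438, -0.425, -0.004]), (0.66, [0.426, 0.19, -0.004])]
caliper [(0.71, [0.526, 0.404, -0.0])]
socket [(0.42, [0.362, 0.11, -0.001])]
wrench [(0.55, [0.38, 0.413, 0.0])]
[(0.74, [0.673, -0.163, 0.051])]
```

View pics/sE.png

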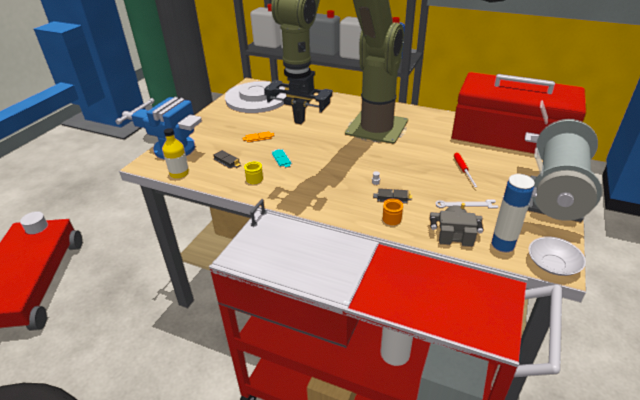

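View pics/tE.png

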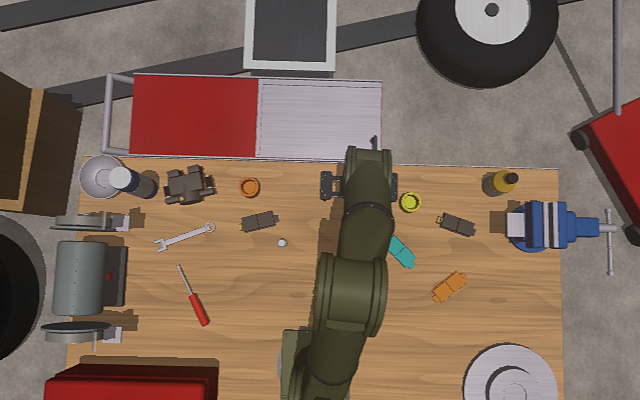

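The cover is shut and all the other things are where they were. Handing in.

```bash
python3 -c "
from plant import r
print(r.finish_job())"
```

```text
the job is handed in; nothing more can be done
None
```

The job is done and handed in at about 22 s of the 69 s allowed. I slid the cover open to its stop and pushed the piston, then both worn pads, over the edge into the tub. Then I slid the cover shut to its stop.

- **Scrap:** a wrist picture taken just before shutting showed all three pieces lying in the tub. None of it was on the bench afterwards.
- **Cover:** the tool stopped advancing at both ends, at about 21 N open and 17 N shut. The networks put the handle at y = -0.163 and -0.165 m, and fully shut should be about -0.163 m. Their x readings for it differ by 12 mm (0.661 and 0.673 m), which does not affect the cover.
- **Everything else:** the new pads, socket, wrench, caliper and look-alikes measured within a few millimetres of where they started. I checked the can and bottle only by eye in the last pictures, and they look unmoved.
- **Forces and contact:** the wrist force read at most about 22 N at the points I checked, and the arm ended clear of everything.

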